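# Roll the thumb wheel to set the marking fixture's jaw to its gauge mark

## Robot

A 7-joint arm with a two-finger parallel gripper is mounted at the origin on the work surface. World frame = base frame: x ahead of the robot, y to its left, z up, the work surface at z = 0. Lengths are in m, angles in degrees, forces in N, time in s.
With the tool pointing down it reaches from about 0.35 to 0.775 m from the base axis. Payload 3.1 kg.
Tool frame: the origin (TCP) lies on the centre line of the jaws, within the pads' length; the fingertips stand 17 mm ahead of it and the grasp point (between the pads) lies 2 mm behind it (robot.tip_reach is the distance from the TCP to the fingertips, in m); z points along the fingers, y is the line along which they close (so a half turn about z gives the same grasp; the last joint's range is limited). The gripper opens to 85 mm and grips with 20 to 120 N. Pads are 22 mm wide; open, the fingers measure 114 mm over their backs; the gripper's body (76 mm by 85 mm) begins 54 mm behind the grasp point. The pads swing forward as they close: fully open they stand 13 mm farther back than shut.
Start: joints at [70.262, 17.813, 0.802, 86.603, -0.252, 75.585, -1.558], TCP at [0.164, -0.525, 0.248] pointing down, gripper open.
Joint ranges: [-154.91, 154.91], [-16.99, 109.72], [-72.82, 74.43], [7.12, 147.25], [-82.49, 262.49], [11.32, 116.49], [-174.64, 174.64]. Speed limits (degrees/s): [159.86, 159.86, 180, 180, 180, 180, 180].

## Interface

Orientations are given as [roll, pitch, yaw] about the fixed x, y, z axes, in that order (R = Rz(yaw) Ry(pitch) Rx(roll)).
In Python, from station import robot, fingers, vision, workorder, recognise gives the robot as it stands. Calls block until the motion is done:
- robot.move_to(position, orientation): joint-space move of the TCP to a pose.
- robot.line_to(position, orientation=None, velocity=0.15, f_stop=None): straight line of the TCP; orientation=None keeps the orientation; velocity is the mean speed in m/s. With f_stop (N) it stops when the force on the tool has changed by that much, and returns True; else False.
- robot.move_j(angles): joint-space move.
- fingers.gripper_to(opening, force=None): opening from 0.0 (shut) to 1.0 (fully open); force is the grip in N (None keeps the last); returns when the fingers have stopped.
- robot.pause(seconds).
- robot.inverse_kinematics(position, orientation): joint angles nearest the present ones, or None.
- vision.grab_frame(name): name is "side" or "top" or "wrist"; returns the picture (480x640x3 uint8, red, green, blue); there is no depth.
- vision.calibration(name): a dict with "mtx" (3x3 intrinsics, pixels), "extrinsics" (4x4, takes a point from world to camera coordinates); the wrist camera has in their place "T_tool_cam" (4x4, takes a point from camera to tool coordinates, whose origin is the TCP and whose axes are the flange's). Camera axes: x right, y up, looking along -z (the intrinsics and any distortion apply to the point x, -y, -z); pixel columns grow to the right and rows downward; lengths in m; the calibration is good to about 2 mm. A picture is of the moment at which its call begins: read the wrist's pose just before it. calibration takes no time and is no camera call.
A pose or a line that the arm cannot do raises robot.PlanningError and nothing moves.
- workorder.close_job(): hands the job in; it is judged then, once.
Trained networks look in the newest picture that a camera, given by its name, has taken for a name from the list of things; names that differ only in an ending like _2 or _b are one class to them, and where a whole thing is asked for, a point or a joint stands for the part that bears it (a point fixed in the world has none). Each returns a list of dicts, best first, with "p" (0 to 1); they miss things now and then, are a little off and sometimes report something else, mostly with a low value. They report only what shows in the picture. A call takes as long as a camera call.
- recognise(label, camera): "rect" ([centre column, centre row, width, height] in pixels, round what is visible of it).
Readings, each from a call of its own:
- robot.current_time_s(): time.
- robot.current_joint_positions(): joint angles.
- robot.current_dq(): joint speeds.
- robot.current_joint_torque(): joint torques, N m.
- robot.current_tool_pos(): TCP position.
- robot.current_eef_rot(): TCP orientation.
- robot.current_contact_force(): force on the tool from outside, world axes, zero at the start.
- robot.current_torque(): the same for the moment, N m.
- robot.current_finger_gap(): opening from 0.0 (shut) to 1.0 (fully open).
- robot.current_gripper_force(): force on a finger pad.
Only numpy, scipy, OpenCV 4.12 (cv2) and the standard library are available. Lean on these libraries where they do the work, as an engineer would, in place of code of your own. Each camera call takes 0.05 s, during which the arm holds its last target. There are 200 camera calls.

## Task

With a fingertip on top of the knurled thumb wheel, roll the wheel until the sliding jaw's leading face has closed up to the black line on the gauge rider, then take the finger away. Move the jaw by the wheel only: do not touch the jaw itself, and leave the punch block, the spool and the ferrule standing where they are, neither picked up nor pushed away.

Things in the scene. Friction and masses are not known exactly. Their poses are not given: they have to be found in the camera images.
- fixture: blue marking fixture fixed to the bench, base plate 165 (x) by 250 (y) by 12 mm. Origin: centre of the underside, on the bench; z up. The jaw slides along its y axis. The bed (x from 3 to 66 mm, top 58 mm high) and a fixed jaw (top 74 mm high, y from 45 to 80 mm) stand on its +x half, the wheel on its -x half.
- wheel: knurled dark steel thumb wheel, diameter 72 mm, 24 mm wide, in an upright fork of the fixture. Origin: its hub centre, 50 mm above the bench, at fixture x = -50 mm, y = 0. It turns about the fixture's x axis (this body's axes turn with it), 9 rad between stops. Light friction: 2 N along the rim turns it, pressing down with 5 to 15 N gives ample grip, and it stays where it is left.
- wheel_top (a point): top of the wheel's rim, 86 mm above the bench, straight above the hub; does not turn. Free from above; the fork's cheeks beside it (62 mm long in y) end 12 mm lower. Rubbing the rim here towards fixture +y moves the jaw to +y, towards -y moves it back: 8 mm per radian, 1 mm for each 4.5 mm of rim travel. Axes as the fixture's.
- jaw: sliding jaw, dark steel plate 40 (x) by 30 (y) by 14 mm on the bed, geared to the wheel. Origin: middle of the top edge of its leading (+y) face, 72.5 mm above the bench, at fixture x = 25 mm; it extends 30 mm to -y from there. Axes as the fixture's. Must not be touched.
- gauge: gauge rider, aluminium block 24 (x) by 14 (y) by 14 mm fixed beside the jaw's path. Origin: on the black line across its top, at the end nearest the jaw, 72.5 mm above the bench, fixture x = 48 mm; axes as the fixture's. The jaw is set when its origin and this one have the same y along the fixture's y axis. At the start the jaw is 17 to 48 mm short of it (on the -y side).
- block_mid (a point): loose dark wooden block 65 by 150 by 45 mm with two rows of steel punches up to 85 mm high, beyond the fixture; this point is the centre of the wood, 22.5 mm up. Bystander.
- spool_mid (a point): loose black thread spool, diameter 64, height 80 mm, upright, past one end of the fixture; this point is its centre, 40 mm up. Bystander.
- ferrule_mid (a point): loose brass ferrule, tube of diameter 26, height 45 mm, upright, on the robot's side of the fixture; this point is its centre, 22.5 mm up. Bystander.

How it is judged:
By the outcome, as a careful person would: the job done as asked, in the order asked, and still so for the second after the job is handed in, with the robot touching nothing.
It also fails if it takes over 64 s, if anything falls off the work surface, if the arm or the gripper's body presses on something with over 40 N, if the wrist force passes 120 N, or if a joint passes its speed limit or range.

## Working session

There is one attempt and no reset: what is moved stays moved. The work goes in short steps, each a Python script; the robot and the scene stay as the last script left them, time stands still between calls to the robot, and variables do not carry over. Pictures are saved under pics/ and viewed, at most 10 in all, crops included, and the job is handed in when it is done.

```bash
mkdir -p pics; ls
python3 - <<'E'
from station import robot, fingers, vision, workorder, recognise
import cv2,numpy as np
for c in ["top","side"]:
    im=vision.grab_frame(c); cv2.imwrite(f"pics/{c}0.png",im[:,:,::-1])
    k=vision.calibration(c); print(c,{a:np.round(b,4).tolist() if not isinstance(b,(str,type(None))) else b for a,b in k.items()})
    for l in ["fixture","wheel","jaw","gauge","block_mid","spool_mid","ferrule_mid"]:
        print(l,[(np.round(d["rect"],1).tolist(),round(d["p"],2)) for d in recognise(l,c)[:2]])
print(robot.current_time_s(),robot.current_eef_rot())
E
```

```text
pics
top {'mtx': [[502.0862, 0.0, 320.7848], [0.0, 502.0862, 243.965], [0.0, 0.0, 1.0]], 'extrinsics': [[0.0355, -0.9994, 0.005, 0.0916], [0.9772, 0.0358, 0.2094, -0.6234], [-0.2094, -0.0026, 0.9778, -0.7776], [0.0, 0.0, 0.0, 1.0]]}
fixture [([430.6, 299.8, 150.5, 97.6], 0.85)]
wheel [([439.7, 328.0, 48.6, 16.0], 0.71)]
jaw [([465.4, 282.4, 21.5, 28.7], 0.67)]
gauge [([439.9, 327.4, 45.7, 18.8], 0.56)]
block_mid [([429.7, 214.2, 91.0, 50.7], 0.56)]
spool_mid [([320.3, 300.6, 39.0, 43.4], 0.71)]
ferrule_mid [([441.5, 387.1, 20.6, 18.3], 0.64)]
side {'mtx': [[505.0046, 0.0, 317.2466], [0.0, 505.0046, 240.2771], [0.0, 0.0, 1.0]], 'extrinsics': [[0.9918, -0.1276, -0.0024, -0.5842], [0.0651, 0.4896, 0.8695, -0.1887], [-0.1098, -0.8626, 0.4939, -0.6812], [0.0, 0.0, 0.0, 1.0]]}
fixture [([295.6, 387.8, 151.1, 180.2], 0.57)]
wheel [([246.9, 366.8, 21.9, 62.0], 0.79)]
jaw [([311.6, 374.7, 39.3, 30.0], 0.63), ([297.4, 389.2, 151.5, 178.4], 0.18)]
gauge [([335.4, 344.7, 25.8, 16.4], 0.52)]
block_mid [([403.3, 359.9, 66.4, 112.1], 0.86)]
spool_mid [([268.6, 283.3, 40.9, 60.2], 0.73)]
ferrule_mid [([174.0, 390.8, 24.4, 42.4], 0.87)]
0.8 [1.79997011e+02 1.34156277e-03 1.73524916e+01]
```

View pics/top0.png

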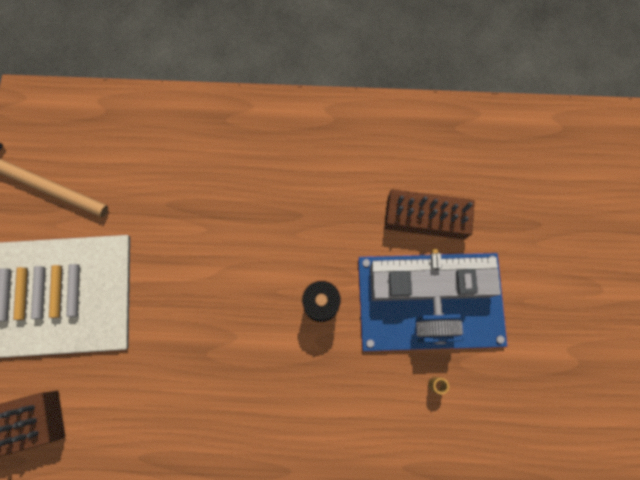

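View pics/side0.png

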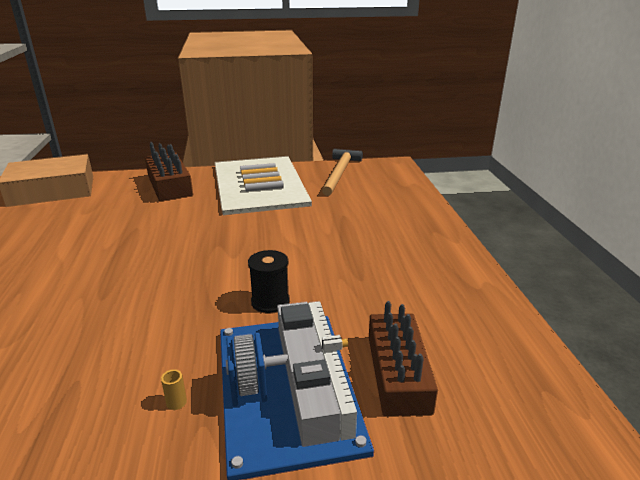

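The top view shows the fixture at cols 360–507, rows 254–353, with its +x facing up (world +x) and the fixed jaw at (400,284). The sliding jaw is at (466,282), the gauge rider with its line at (436,260), the wheel at (440,328), the spool at (320,300) and the ferrule at (441,386). The side view agrees. The network's "gauge" hit in the top view is really the wheel.

```bash
cat > h.py <<'E'
from station import robot, fingers, vision, workorder, recognise
import cv2,numpy as np
from scipy.spatial.transform import Rotation as R
def cam(c,pose=None):
    k=vision.calibration(c)
    if c=="wrist":
        p,r=pose; T=np.eye(4); T[:3,:3]=R.from_euler('xyz',r,degrees=True).as_matrix(); T[:3,3]=p
        return k["mtx"],np.linalg.inv(T@k["T_tool_cam"])
    return k["mtx"],np.array(k["extrinsics"])
def unproj(K,E,uv,z):
    d=np.linalg.inv(K)@[uv[0],uv[1],1]; d=E[:3,:3].T@(d*[1,-1,-1]); o=-E[:3,:3].T@E[:3,3]
    return o+d*(z-o[2])/d[2]
def proj(K,E,P):
    q=K@((E[:3,:3]@np.array(P)+E[:3,3])*[1,-1,-1]); return q[:2]/q[2]
def pose(): return np.array(robot.current_tool_pos()),np.array(robot.current_eef_rot())
E
python3 - <<'E'
from h import *
K,E=cam("top")
c=np.array([unproj(K,E,p,.012) for p in [(360,257),(498,254),(506,350),(363,353)]]);print(c.round(4).tolist(),c.mean(0))
print("yaw",[np.degrees(np.arctan2(*( -(a-b)[0],(a-b)[1]))) for a,b in((c[0],c[1]),(c[3],c[2]))])
for n,uv,z in [("wheeltop",(439.7,327),.083),("jaw",(465.4,282.4),.072),("ferr",(441,386),.045),("spool",(321,300),.08)]: print(n,unproj(K,E,uv,z).round(4))
K,E=cam("side")
for n,uv,z in [("wheel",(246.9,366.8),.06),("jaw",(311.6,366),.0725),("gauge",(332,343),.0725),("ferr",(172,376),.045),("spool",(268.6,262),.08)]: print(n,unproj(K,E,uv,z).round(4))
k=vision.calibration("wrist");print(k)
E
```

```text
[[0.61, 0.0436, 0.012], [0.6244, -0.2026, 0.012], [0.457, -0.2099, 0.012], [0.4432, 0.0352, 0.012]] [ 0.53364843 -0.08341112  0.012     ]
yaw [np.float64(3.3558285796628713), np.float64(3.2096659047872302)]
wheeltop [ 0.4879 -0.0798  0.083 ]
jaw [ 0.5625 -0.1257  0.072 ]
ferr [ 0.3953 -0.0896  0.045 ]
spool [0.5243 0.1103 0.08  ]
wheel [ 0.4893 -0.102   0.06  ]
jaw [ 0.5665 -0.124   0.0725]
gauge [ 0.5967 -0.0868  0.0725]
ferr [ 0.3963 -0.0901  0.045 ]
spool [0.5259 0.1042 0.08  ]
{'mtx': array([[336.76313652,   0.        , 316.36842695],
       [  0.        , 336.76313652, 245.76388505],
       [  0.        ,   0.        ,   1.        ]]), 'T_tool_cam': array([[ 1.62706184e-04,  9.53320339e-01,  3.01960768e-01,
         7.80091203e-02],
       [ 9.99999965e-01, -2.18355366e-04,  1.50537546e-04,
         4.16064928e-04],
       [ 2.09445258e-04,  3.01960733e-01, -9.53320341e-01,
        -1.25915732e-01],
       [ 0.00000000e+00,  0.00000000e+00,  0.00000000e+00,
         1.00000000e+00]])}
```

Run:
```python
from h import *
fingers.gripper_to(0.0)
robot.move_to([0.484,-0.086,0.22],[180,0,3.3])
ps=pose(); im=vision.grab_frame("wrist"); print(ps,robot.current_time_s(),robot.current_contact_force())
cv2.imwrite("pics/w0.png",im[:,:,::-1]); 
for l in ["wheel","jaw","gauge"]:
    print(l,[(np.round(d["rect"],1).tolist(),round(d["p"],2)) for d in recognise(l,"wrist")[:2]])
```

```text
(array([ 0.48388198, -0.08744927,  0.21995283]), array([1.79959553e+02, 1.08700575e-02, 3.17017937e+00])) 3.5833 [ 0.25505894 -0.27252637 -0.29329407]
wheel [([315.2, 230.6, 82.8, 38.3], 0.89)]
jaw [([376.5, 134.6, 39.0, 56.9], 0.82)]
gauge []
```

View pics/w0.png

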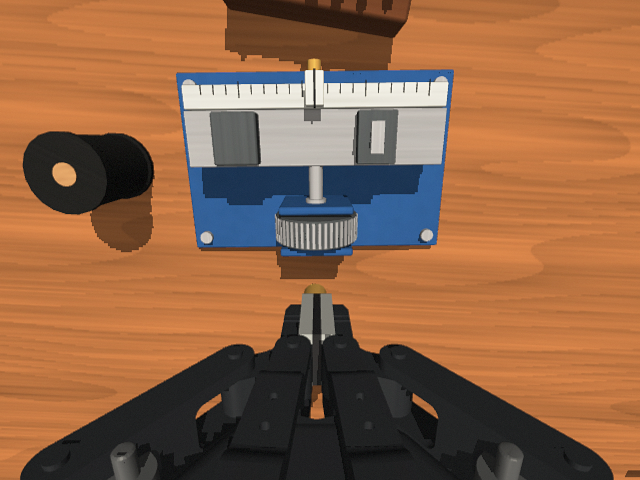

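The wrist view shows the wheel rim centred at (315,231), the jaw's leading edge at col ≈357, and the gauge line at col ≈314, near row 107. The shut fingertips are at (316,290).

Run:
```python
from h import *
K,E=cam("wrist",([ 0.48388198, -0.08744927,  0.21995283],[179.96,.01,3.17]))
c=np.array([unproj(K,E,p,.012) for p in [(178,72),(453,70),(436,246),(197,249)]])
print(c.round(4).tolist(),c.mean(0)); 
for a,b in((c[0],c[1]),(c[3],c[2])):d=a-b;print(np.degrees(np.arctan2(-d[0],d[1])),np.linalg.norm(d))
for p in [(276,230),(357,230),(316,211),(316,250)]: print("wheel",unproj(K,E,p,.08).round(4))
Rz=R.from_euler('z',3.2,degrees=True).as_matrix()
J=unproj(K,E,(357,136),.0725);G=unproj(K,E,(314,107),.0725);print(J,G,Rz.T@(G-J))
```

```text
[[0.612, 0.0432, 0.012], [0.6273, -0.2019, 0.012], [0.4629, -0.2136, 0.012], [0.4458, 0.0348, 0.012]] [ 0.53698311 -0.08434796  0.012     ]
3.5572178501838363 0.24559880908555912
3.930301997754825 0.24898645640483352
wheel [ 0.4894 -0.0544  0.08  ]
wheel [ 0.4931 -0.1204  0.08  ]
wheel [ 0.5069 -0.0862  0.08  ]
wheel [ 0.474 -0.088  0.08 ]
[ 0.56583804 -0.11458365  0.0725    ] [ 0.58473444 -0.08033964  0.0725    ] [0.0207785  0.03313579 0.        ]
```

```bash
cat >> h.py <<'E'
YAW=3.5; W=np.array([0.487,-0.087]); Rf=R.from_euler('z',YAW,degrees=True)
def arc(th,r):
    """TCP pose, tip on a circle of radius r about the hub (hub z .05), tool radial, tilted th towards fixture +y"""
    n=Rf.apply([0,np.sin(th),np.cos(th)]); L=r+robot.tip_reach
    q=Rf*R.from_euler('x',-th)*R.from_euler('x',np.pi)
    return np.array([*W,.05])+n*L, q.as_euler('xyz',degrees=True)
def look(name):
    ps=pose(); im=vision.grab_frame("wrist"); cv2.imwrite(f"pics/{name}.png",im[:,:,::-1]); return ps,im
E
python3 - <<'E'
from h import *
p,o=arc(0,.050); robot.move_to(p,o); print(p,o,pose()); f0=np.array(robot.current_contact_force())
p,o=arc(0,.030); print(robot.line_to(p,o,velocity=.02,f_stop=4)); robot.pause(.2)
z=pose()[0]; print(z, z[2]-robot.tip_reach,np.array(robot.current_contact_force())-f0)
for d in (.0005,.001):
    robot.line_to(z-[0,0,d]); robot.pause(.1); print(d,pose()[0],np.array(robot.current_contact_force())-f0)
look("w1"); print(robot.current_time_s())
for t in (-.45,.45): print(robot.inverse_kinematics(*arc(t,.036)))
E
```

```text
[ 0.487 -0.087  0.117] [180.    0.    3.5] (array([ 0.4872974 , -0.08708239,  0.11732984]), array([-1.79981795e+02, -1.66717568e-04,  3.48841940e+00]))
True
[ 0.48692431 -0.0870634   0.10306506] 0.08606505893806993 [ 0.00898652 -0.62608898  4.37669817]
0.0005 [ 0.48696469 -0.08707544  0.10305114] [-0.94922692 -0.13114845  4.02347751]
0.001 [ 0.48700096 -0.08703704  0.10304458] [-2.21221873 -0.49954386  7.27858039]
5.8833
[ 47.59965398  32.42236407 -30.16581357  97.39867613  -8.72002319
  64.76700384 -62.03179188]
[   2.671564     22.71343568  -18.70959074  109.93990494   37.99177581
   60.35100955 -124.28536084]
```

View pics/w1.png

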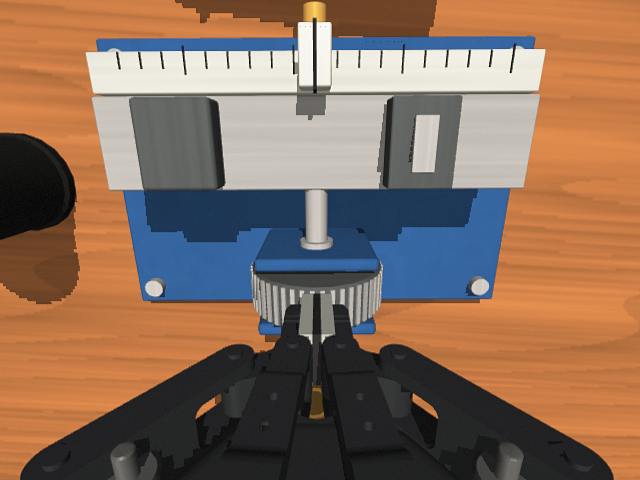

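The fingertip sits on the rim at (316,295), contact came at 0.086 m as expected, and the line (col 315) and jaw edge (col ≈388) are both in view. Next is the first stroke.

```bash
cat >> h.py <<'E'
O=[180,0,YAW]; ZC=0.0861
def tip(y,press):
    e=max(abs(y)-.007,0); z=ZC-(.036-np.sqrt(.036**2-e**2))-press
    return np.array([*(W+Rf.apply([0,y,0])[:2]),z+robot.tip_reach])
def stroke(y0,y1,press=.0015,v=.06,lift=.012):
    """come down at y0, roll the rim to y1; stays in contact"""
    up=tip(y0,0); up[2]=ZC+robot.tip_reach+lift
    robot.line_to([*robot.current_tool_pos()[:2],up[2]],O,velocity=.1)
    robot.line_to(up,O,velocity=.15); robot.line_to(tip(y0,-.002),O,velocity=.08); robot.line_to(tip(y0,press),O,velocity=.02)
    F=[]
    for y in np.linspace(y0,y1,max(2,int(np.ceil(abs(y1-y0)/.006))+1))[1:]:
        robot.line_to(tip(y,press),O,velocity=v); F.append(robot.current_contact_force())
    return np.round(F,1)
def off():
    p=np.array(robot.current_tool_pos()); p[2]=ZC+robot.tip_reach+.03; robot.line_to(p,velocity=.1)
E
python3 - <<'E'
from h import *
print(stroke(-.021,.021).tolist()); print(robot.current_time_s()); off()
p=tip(0,0);p[2]=.15;robot.line_to(p,O)
print(look("w2")[0],robot.current_time_s())
for l in ["jaw","gauge"]: print(l,[(np.round(d["rect"],1).tolist(),round(d["p"],2)) for d in recognise(l,"wrist")[:2]])
E
```

```text
[[-1.5, -2.7, 6.7], [-1.7, -1.3, 9.4], [-3.0, -1.7, 9.8], [-3.1, -0.5, 9.5], [-1.3, -0.2, 7.5], [0.2, 1.0, 6.0], [-0.1, 2.8, 3.9]]
8.8583
(array([ 0.48676235, -0.08760772,  0.14952012]), array([-1.79981830e+02,  2.84453639e-02,  3.37243009e+00])) 9.7417
jaw [([380.9, 140.2, 58.9, 77.0], 0.93)]
gauge [([316.6, 68.0, 24.7, 64.4], 0.57)]
```

View pics/w2.png

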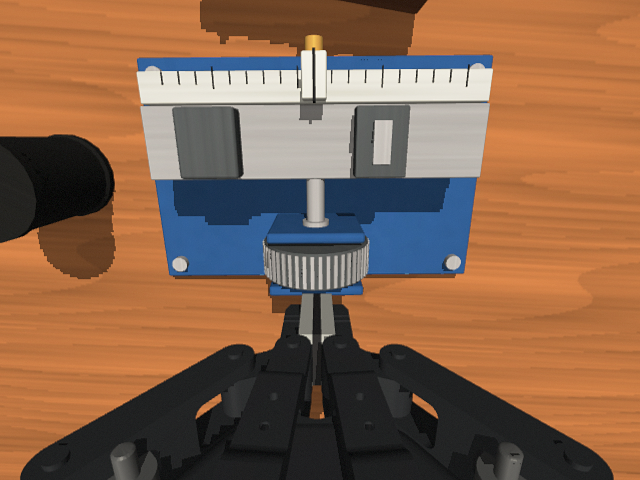

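The jaw's leading edge is now at col ≈354 (row 140) and the line at col 314 (row 100). I'll compute the gap and take a more careful profile.

```bash
cat >> h.py <<'E'
def gap(ps,uj,ug):
    K,E=cam("wrist",ps); return Rf.inv().apply(unproj(K,E,ug,.0725)-unproj(K,E,uj,.0725))
E
python3 - <<'E'
from h import *
ps=([ 0.48676235, -0.08760772,  0.14952012],[-1.79981830e+02,2.84453639e-02,3.37243009e+00])
print(gap(ps,(354,140),(314,100)), gap(([ 0.487, -0.087, 0.10304],[180,0,3.49]),(388,140),(315,92)))
im=cv2.imread("pics/w2.png")[:,:,0].astype(int)
for r in (115,130,160,170): print(r,im[r,340:366].tolist())
for r in (60,80,95): print(r,im[r,300:330].tolist())
E
```

```text
[0.02125665 0.02290204 0.        ] [0.01949791 0.03233009 0.        ]
115 [178, 179, 180, 180, 178, 179, 178, 180, 181, 179, 180, 177, 120, 122, 71, 28, 37, 83, 100, 99, 98, 98, 99, 98, 98, 94]
130 [172, 174, 174, 174, 173, 175, 174, 175, 176, 178, 174, 86, 92, 92, 24, 34, 49, 91, 98, 95, 96, 96, 96, 95, 95, 96]
160 [176, 176, 177, 176, 175, 174, 175, 174, 176, 176, 175, 85, 91, 41, 28, 42, 84, 98, 93, 94, 93, 94, 95, 92, 93, 93]
170 [175, 176, 177, 178, 177, 177, 176, 176, 177, 173, 85, 94, 92, 23, 31, 57, 88, 99, 93, 94, 93, 92, 94, 92, 91, 94]
60 [153, 181, 229, 232, 231, 230, 231, 231, 232, 230, 231, 232, 129, 28, 56, 162, 238, 230, 232, 231, 232, 232, 233, 234, 233, 212, 150, 151, 151, 152]
80 [115, 129, 215, 233, 229, 227, 227, 229, 229, 228, 229, 230, 180, 24, 53, 156, 236, 228, 226, 228, 229, 228, 229, 229, 230, 204, 158, 226, 222, 225]
95 [101, 110, 210, 233, 227, 226, 226, 226, 226, 226, 226, 225, 175, 24, 38, 115, 236, 225, 224, 225, 225, 226, 226, 226, 225, 203, 167, 214, 212, 211]
```

Run:
```python
from h import *
for i in range(2): print(stroke(-.021,.021).tolist())
off(); p=tip(0,0);p[2]=.15;robot.line_to(p,O); robot.pause(.2)
ps,im=look("w3"); print(ps,robot.current_time_s())
cv2.imwrite("pics/w3c.png",cv2.resize(im[20:190,230:430,::-1],None,fx=4,fy=3.5,interpolation=cv2.INTER_NEAREST))
g=im[:,:,2].astype(int)
for r in (115,130,160,170): print(r,g[r,305:350].tolist())
for r in (60,80,95): print(r,g[r,308:320].tolist())
```

```text
[[-0.6, -2.5, 6.3], [-2.4, -1.0, 7.7], [-2.1, -1.7, 9.5], [-3.4, -0.2, 9.6], [-2.3, -0.6, 8.1], [-0.8, 1.2, 5.9], [-0.1, 2.4, 4.9]]
[[-1.4, -2.6, 6.9], [-2.7, -1.3, 9.6], [-3.0, -1.1, 10.4], [-2.7, -0.6, 11.0], [-2.0, 0.3, 8.2], [-1.9, 1.9, 5.1], [-1.2, 3.2, 3.5]]
(array([ 0.48641425, -0.08595439,  0.14925989]), array([-1.79945470e+02,  8.27695664e-02,  3.57623080e+00])) 17.2833
115 [94, 96, 95, 95, 94, 95, 94, 95, 94, 94, 96, 96, 95, 95, 96, 95, 94, 95, 96, 96, 94, 60, 73, 95, 97, 97, 95, 96, 99, 96, 97, 96, 96, 95, 96, 96, 96, 95, 96, 95, 97, 96, 98, 97, 97]
130 [175, 175, 175, 175, 175, 175, 175, 174, 173, 176, 176, 174, 176, 174, 175, 177, 173, 85, 90, 92, 91, 59, 76, 95, 98, 97, 99, 96, 98, 97, 96, 96, 95, 94, 95, 92, 94, 93, 95, 123, 197, 195, 190, 190, 190]
160 [178, 179, 179, 179, 178, 179, 178, 178, 178, 179, 178, 179, 178, 177, 177, 176, 178, 175, 90, 94, 93, 43, 81, 96, 96, 94, 94, 94, 94, 94, 94, 93, 92, 94, 93, 91, 92, 83, 94, 166, 194, 190, 187, 187, 185]
170 [177, 177, 177, 176, 176, 176, 175, 176, 175, 177, 176, 176, 177, 175, 177, 178, 174, 87, 93, 95, 92, 46, 84, 95, 94, 94, 93, 96, 94, 94, 91, 92, 92, 93, 91, 92, 91, 91, 92, 93, 93, 91, 93, 91, 94]
60 [231, 231, 232, 232, 231, 230, 231, 232, 129, 26, 54, 159]
80 [230, 228, 228, 229, 229, 228, 230, 229, 127, 24, 55, 155]
95 [230, 227, 228, 229, 229, 228, 229, 227, 126, 24, 54, 155]
```

View pics/w3c.png

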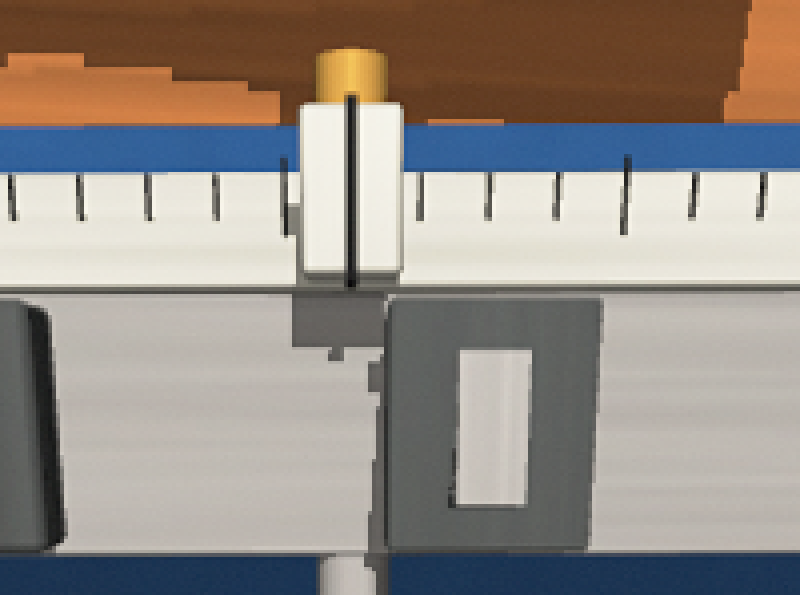

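The jaw edge (top) is at col ≈327, behind a thin side face at 326. The shadow lies left of it, and the line is at col 317.4. The gap is about 5.5 mm, so next comes a shorter stroke and a closer look.

Run:
```python
from h import *
g=gap(([ 0.48641425, -0.08595439,  0.14925989],[-179.945,.083,3.576]),(326.9,140),(317.4,98)); print(g)
L=g[1]*4.5-.002
if .015<L<.032:
    print(L,stroke(-L/2,L/2).tolist())
    off(); p=tip(0,0);p[2]=.125;robot.line_to(p,O); robot.pause(.3)
    ps,im=look("w4"); print(ps,robot.current_time_s())
    cv2.imwrite("pics/w4c.png",cv2.resize(im[10:180,240:400,::-1],None,fx=5,fy=3.5,interpolation=cv2.INTER_NEAREST))
    g=im[:,:,2].astype(int)
    for r in (60,80,95,110,120,130,150,160): print(r,g[r,305:333].tolist())
```

```text
[0.02218577 0.00550517 0.        ]
0.02277328576862412 [[-1.7, -1.0, 7.0], [-2.5, -1.1, 7.1], [-1.8, -0.0, 8.1], [-1.8, -0.4, 5.4]]
(array([ 0.487116  , -0.08660454,  0.12511093]), array([-1.79989896e+02, -1.44565833e-02,  3.53001107e+00])) 20.7
60 [231, 232, 231, 232, 233, 233, 231, 231, 233, 187, 25, 28, 98, 245, 234, 232, 232, 231, 233, 233, 233, 233, 234, 233, 213, 166, 152, 153]
80 [229, 228, 229, 230, 231, 230, 229, 230, 230, 181, 25, 28, 94, 241, 231, 227, 227, 229, 228, 229, 229, 230, 231, 229, 200, 157, 224, 221]
95 [77, 79, 79, 80, 80, 79, 81, 81, 80, 66, 37, 38, 43, 74, 82, 80, 79, 80, 79, 81, 79, 81, 78, 73, 103, 231, 223, 221]
110 [96, 95, 96, 96, 95, 96, 95, 96, 98, 96, 94, 62, 85, 98, 99, 99, 99, 99, 98, 99, 98, 97, 98, 98, 97, 97, 99, 98]
120 [176, 176, 178, 178, 174, 87, 93, 93, 94, 93, 93, 75, 83, 98, 99, 99, 97, 97, 99, 98, 98, 96, 96, 96, 97, 96, 96, 97]
130 [175, 176, 176, 177, 175, 176, 178, 174, 117, 91, 92, 75, 79, 96, 98, 98, 99, 97, 99, 97, 99, 96, 96, 97, 95, 95, 94, 93]
150 [179, 180, 180, 180, 180, 183, 177, 88, 95, 96, 95, 76, 80, 96, 96, 95, 96, 95, 94, 95, 94, 96, 96, 95, 94, 95, 94, 93]
160 [183, 182, 183, 183, 183, 185, 181, 89, 95, 98, 96, 77, 80, 94, 98, 93, 94, 94, 95, 94, 96, 94, 96, 95, 95, 95, 94, 92]
```

View pics/w4c.png

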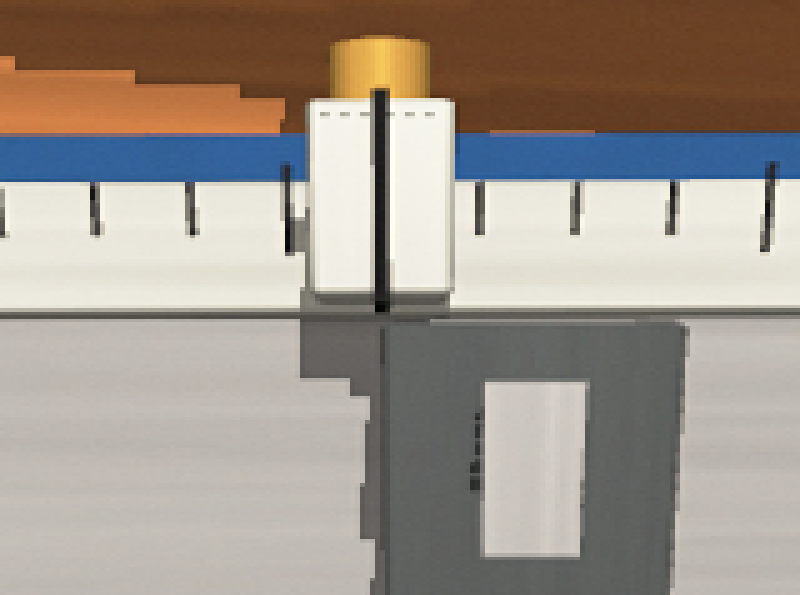

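The line centre is at col 315.7 and the jaw's top edge at ≈317.0, so about 0.6 mm remains. I'll do a small finishing stroke.

Run:
```python
from h import *
print(stroke(-.0015,.0015,v=.02).tolist())
off(); p=tip(0,0);p[2]=.125;robot.line_to(p,O); robot.pause(.3)
ps,im=look("w5"); print(ps,robot.current_time_s())
cv2.imwrite("pics/w5c.png",cv2.resize(im[60:170,280:360,::-1],None,fx=8,fy=5,interpolation=cv2.INTER_NEAREST))
g=im[:,:,2].astype(int)
for r in (60,80,92,95,100,110,120,130,150,160): print(r,g[r,308:325].tolist())
```

```text
[[-1.2, -0.7, 7.5]]
(array([ 0.48712787, -0.08696932,  0.12508763]), array([-1.79998505e+02, -1.33784024e-02,  3.50006038e+00])) 23.1667
60 [234, 232, 232, 232, 232, 186, 26, 30, 97, 245, 235, 232, 233, 232, 234, 232, 233]
80 [230, 231, 229, 228, 230, 180, 23, 32, 75, 200, 233, 229, 228, 228, 229, 229, 229]
92 [200, 199, 198, 196, 198, 195, 28, 29, 65, 166, 198, 195, 193, 194, 193, 193, 193]
95 [79, 80, 79, 81, 82, 81, 36, 37, 44, 74, 83, 80, 80, 79, 80, 80, 79]
100 [75, 74, 74, 75, 73, 75, 76, 77, 77, 75, 77, 74, 74, 70, 70, 69, 67]
110 [95, 97, 96, 94, 97, 95, 77, 80, 95, 99, 100, 100, 96, 99, 100, 99, 97]
120 [177, 174, 87, 94, 93, 93, 75, 78, 97, 99, 98, 98, 98, 99, 95, 99, 97]
130 [176, 175, 177, 177, 175, 86, 91, 75, 92, 99, 98, 97, 99, 97, 97, 97, 97]
150 [181, 180, 182, 179, 90, 96, 93, 68, 90, 97, 98, 97, 95, 95, 93, 95, 94]
160 [182, 185, 179, 89, 97, 98, 95, 62, 88, 98, 96, 94, 95, 94, 95, 96, 93]
```

View pics/w5c.png

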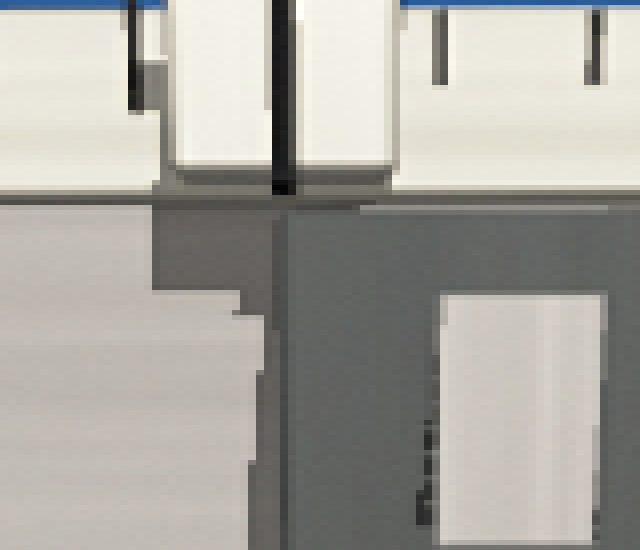

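The jaw's leading edge (col ≈315.2, row 110) now lines up with the black line (col 314.9), within about 0.2 mm. I'll retreat and hand in.

Run:
```python
from h import *
p=tip(0,0);p[2]=.2;robot.line_to(p,O); robot.pause(.3); print(workorder.close_job(),robot.current_time_s())
```

```text
the job is handed in; nothing more can be done
the job is handed in; nothing more can be done
```

I rolled the wheel until the jaw's leading face met the gauge line, within about 0.2 mm in the last close-up. The finger is clear, nothing but the wheel was touched, and the job was handed in at about 24 s.

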